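# Unstack the stripped drive parts into their trays

### The arm

A 7-joint arm with a two-finger parallel gripper is mounted at the origin on the work surface. World frame = base frame: x ahead of the robot, y to its left, z up, the work surface at z = 0. Lengths are in mm, angles in rad, forces in N, time in s.
With the tool pointing down it reaches from about 400 to 850 mm from the base axis. Payload 4.4 kg.
Tool frame: the origin (TCP) lies between the finger pads; the fingertips stand 14 mm ahead of it and the grasp point (between the pads) lies 5 mm behind it; z points along the fingers, y is the line along which they close (so a half turn about z gives the same grasp; the last joint's range is limited). The gripper opens to 94 mm and grips with 3 to 60 N. Pads are 16 mm wide; open, the fingers measure 119 mm over their backs; the gripper's body (75 mm by 177 mm) begins 78 mm behind the grasp point.
Start: joints at [1.205, 0.628, 0.038, 1.517, -0.027, 0.996, -0.02], TCP at [191.992, -621.013, 219.478] pointing down, gripper open.
Joint ranges: [-3.06, 3.06], [-0.37, 2.12], [-1.25, 1.32], [0.18, 2.47], [-1.1, 4.24], [0.23, 1.98], [-2.94, 2.94]. Speed limits (rad/s): [2.57, 2.57, 3.14, 3.14, 3.14, 3.14, 3.14].

### API

Orientations are given as a unit quaternion [w, x, y, z].
In Python, from rig import env, imaging gives the robot as it stands. The module is installed in compiled form; this text tells all that it offers.
- The arm moves only by the tool send_rows, never from a script. Its arguments are lists of equal length, an entry for each row: "dp": the shift along the tool's x, y, z normalised to -1 to 1, where 1 is 20 mm, a list of three; "twist": the turn about the tool's z normalised to -1 to 1, where 1 is 0.1 rad; "claw": the opening, from 0 (shut) to 1 (fully open). A call has 1 to 10 rows; each row shifts and turns the commanded pose from where the row before left it, along the tool's axes as they then stand; what a row does not reach is not made up. A row lasts 1/8 s, in which the tool goes at most 62.5 mm and 10.7 degrees, less where a joint would pass 70% of its speed; a pose out of reach is approached as far as the arm can. A call with a number of a shift or a turn outside -1 to 1 is refused whole. A call with a gripper value outside its range is refused whole. The fingers move at their own pace and stop on an object; "newtons" is the grip in N (left out, the last holds). Time passes only in rows, so rows that do not move let the fingers close. It gives the time, the measured TCP pose, the force, the opening and the grip force at its end, in the units of the state.
- env.get_state(): the state, without advancing time (a new reading comes with each control period).
- imaging.grab_frame(name): name is "scene" or "top"; returns a dict with "img" (480x640x3 uint8, blue, green, red), "K" (3x3 intrinsics, pixels), "k1" (the pictures are not rectified: a ray, as slopes to the right and down, at radius r is drawn at 1 + k1 r^2 times it, then the intrinsics apply), "world_to_cam" (4x4, takes a point from world to camera coordinates). Camera axes: x right, y down, z forward; pixel columns grow to the right and rows downward; lengths in mm; the calibration is good to about 2 mm. A picture is of the moment at which its call begins. There is no depth.
- env.sign_off(): hands the job in; it is judged then, once.
Trained networks look in a picture, given as the dict that the camera call returned (one of the last four; its "shot" number tells which), for a name from the list of things; names that differ only in an ending like _2 or _b are one class to them, and where a whole thing is asked for, a point or a joint stands for the part that bears it (a point fixed in the world has none). Each returns a list of dicts, best first, with "confidence" (0 to 1); they miss things now and then, are a little off and sometimes report something else, mostly with a low value. They report only what shows in the picture. A call takes as long as a camera call. They do not tell look-alikes from the thing itself.
- imaging.spot_in(picture, name): "position" ([x, y, z] in mm, in world coordinates, good to about 4 mm: the middle of the surface that is visible of it).
- imaging.masks_of(picture, name): "mask" (480x640 bool, what is visible of it).
The state is a dict: "time": time; "joint_positions": joint angles; "dq": joint speeds; "joint_torque": joint torques, N m; "tcp_pos": TCP position; "ee_rot": TCP orientation; "ft_force": force on the tool from outside, world axes, zero at the start; "ft_torque": the same for the moment, N m; "width": opening from 0.0 (shut) to 1.0 (fully open); "gripper_force": force on a finger pad.
Only numpy, scipy, OpenCV 4.12 (cv2) and the standard library are available. Lean on these libraries where they do the work, as an engineer would, in place of code of your own. Each camera call takes 0.05 s, during which the arm holds its last target. There are 200 camera calls.

### The job

The parts stripped from a servo drive are piled up: stepper motor, aluminium bracket, black power module and, at the bottom, the finned heat sink. Take the pile apart from the top down, one part at a time, and set each down gently, upright as it stood, in the tray made for its shape and size before taking the next. Each must lie flat inside its own tray's rim, long side along the tray's long side (the bracket straddling its tray's rib).

Things in the scene. Friction and masses are not known exactly. Their poses are not given: they have to be found in the camera images.
- motor: Stepper motor, top of the pile (underside 78 mm above the table): dark square body 42 x 42 x 34 mm with bare steel end caps, a 22 mm boss 2 mm high on its top face and a 5 mm steel shaft standing up to 54 mm above its underside. 0.24 kg. Origin: centre of its underside; z up along the shaft; x and y square to its sides.
- bracket: Milled aluminium bracket, an upside-down U, second in the pile (underside 52 mm above the table): 62 mm long (x), 44 mm wide (y), 26 mm high; flat top plate 9 mm thick on two legs, each 12 mm thick at the ends of x, the gap between them 38 mm, open along y. 0.10 kg. Origin: centre of its underside, z up. Its ends show beyond the motor on it.
- power_module: Black plastic power module, a plain brick third in the pile (underside 30 mm above the table): 84 mm long (x), 50 mm wide (y), 22 mm high, with three flat brass terminals at each end of its top. 0.16 kg. Origin: centre of its underside, z up.
- heat_sink: Aluminium heat sink at the bottom of the pile, standing on the table: 120 mm long (x), 64 mm wide (y), 30 mm high; 8 mm base plate, seven upright fins 4 mm thick along x, the outermost flush with the long sides. 0.26 kg. Origin: centre of its underside, z up. All in the pile lie centred on each other within 4 mm, square within 5 degrees.
- motor_tray: Square grey tray with a plain floor, the smallest: inside 62 x 62 mm, outside 72 x 72 mm, for the motor (underside then 3 mm above the table; the motor may be turned a quarter turn either way). Fixed; floor 3 mm thick, rim 5 mm thick and 8 mm high above the table. Origin: centre of its underside, on the table; x along its side, z up.
- bracket_tray: Grey tray with one upright rib in the middle, for the bracket: inside 82 mm (x) x 64 mm (y), outside 92 x 74 mm. The rib, 18 mm in x, 50 mm in y, reaches 13 mm above the table; the bracket straddles it, underside 3 mm above the table. Fixed; floor 3 mm thick, rim 5 mm thick and 8 mm high above the table. Origin: centre of its underside, on the table; x along its long side, z up.
- module_tray: Oblong grey tray with a plain floor, for the power module: inside 104 mm (x) x 70 mm (y), outside 114 x 80 mm; the module's underside is then 3 mm above the table. Fixed; floor 3 mm thick, rim 5 mm thick and 8 mm high above the table. Origin: centre of its underside, on the table; x along its long side, z up.
- heat_sink_tray: Largest grey tray, oblong, with two low ribs across its floor, for the heat sink: inside 140 mm (x) x 84 mm (y), outside 150 x 94 mm. The ribs, 10 mm wide at x = +35 and -35 mm, reach 5 mm above the table; the heat sink lies on both. Fixed; floor 3 mm thick, rim 5 mm thick and 8 mm high above the table. Origin: centre of its underside, on the table; x along its long side, z up.
There are look-alikes about, which are no part of the job. Leave any orange, pink or white look-alike of the bracket_tray alone.

How it is judged (in metres and radians):
On the way, in this order (a step that is already met when the one before it is completed fails the run):
1. the motor stands released in its own tray (horizontal distance between motor and motor_tray below 0.016 m and z of motor in the frame of motor_tray below 0.006 m and angle between motor's own z axis and vertical below 0.1 rad and linear speed of motor below 0.02 m/s and contact force between the fingers and motor below 0.1 N), for 0.2 s.
2. the bracket stands released in its own tray (horizontal distance between bracket and bracket_tray below 0.016 m and z of bracket in the frame of bracket_tray below 0.006 m and angle between bracket's own z axis and vertical below 0.1 rad and linear speed of bracket below 0.02 m/s and contact force between the fingers and bracket below 0.1 N and angle between the x axis of bracket and the x axis of bracket_tray, either way round below 0.35 rad), for 0.2 s.
3. the power module stands released in its own tray (horizontal distance between power_module and module_tray below 0.016 m and z of power_module in the frame of module_tray below 0.006 m and angle between power_module's own z axis and vertical below 0.1 rad and linear speed of power_module below 0.02 m/s and contact force between the fingers and power_module below 0.1 N and angle between the x axis of power_module and the x axis of module_tray, either way round below 0.35 rad), for 0.2 s.
4. the heat sink stands released in its own tray (horizontal distance between heat_sink and heat_sink_tray below 0.016 m and z of heat_sink in the frame of heat_sink_tray below 0.008 m and angle between heat_sink's own z axis and vertical below 0.1 rad and linear speed of heat_sink below 0.02 m/s and contact force between the fingers and heat_sink below 0.1 N and angle between the x axis of heat_sink and the x axis of heat_sink_tray, either way round below 0.35 rad), for 0.2 s.
At the end, for the whole second after the job is handed in: Motor, bracket, power module and heat sink each rest in their own tray, released and still: centre within 16 mm of the tray's centre, underside no more than 3 mm above where it sits when fully down, tilted less than 0.1 rad, and (motor excepted) long side within 0.35 rad of the tray's (all of step 1 and all of step 2 and all of step 3 and all of step 4); the robot touches nothing.
It fails at once if the bracket is carried or pushed away with the motor still on it (distance of bracket from where it was at the start of the episode above 0.04 m and horizontal distance between motor and bracket below 0.03 m and z of motor in the frame of bracket between 0.02 and 0.032 m).
It fails at once if the power module is carried or pushed away with the bracket still on it (distance of power_module from where it was at the start of the episode above 0.04 m and horizontal distance between bracket and power_module below 0.03 m and z of bracket in the frame of power_module between 0.016 and 0.028 m).
It fails at once if the heat sink is carried or pushed away with the power module still on it (distance of heat_sink from where it was at the start of the episode above 0.04 m and horizontal distance between power_module and heat_sink below 0.03 m and z of power_module in the frame of heat_sink between 0.024 and 0.036 m).
It fails at once if a part is dropped or slammed into its tray (over 0.5 m/s close above it) ((horizontal distance between motor and motor_tray below 0.05 m and z of motor in the frame of motor_tray below 0.05 m and linear speed of motor above 0.5 m/s) or (horizontal distance between bracket and bracket_tray below 0.05 m and z of bracket in the frame of bracket_tray below 0.05 m and linear speed of bracket above 0.5 m/s) or (horizontal distance between power_module and module_tray below 0.05 m and z of power_module in the frame of module_tray below 0.05 m and linear speed of power_module above 0.5 m/s) or (horizontal distance between heat_sink and heat_sink_tray below 0.05 m and z of heat_sink in the frame of heat_sink_tray below 0.05 m and linear speed of heat_sink above 0.5 m/s)).
It also fails if it takes over 141 s, if anything falls off the work surface, if the arm or the gripper's body presses on something with over 40 N, if the wrist force passes 120 N, or if a joint passes its speed limit or range.

## Working session

There is one attempt and no reset: what is moved stays moved. The work goes in short steps, Python scripts to look and compute and a tool call to move; the robot and the scene stay as the last step left them, time stands still between calls to the robot, and variables do not carry over. Pictures are saved under pics/ and viewed, at most 14 in all, crops included, and the job is handed in when it is done.

Besides the shell and the picture viewer there is one more tool, called after "Emit:" as name(argument=value, ...) on one line, values as JSON. send_rows: Moves the arm, as the interface text tells. Scaled input: -1 to 1 covers 20 mm each way for a shift and 0.1 rad each way for a turn. Its arguments: {"type":"object","properties":{"dp":{"type":"array","items":{"type":"array","items":{"type":"number"}}},"twist":{"type":"array","items":{"type":"number"}},"claw":{"type":"array","items":{"type":"number"}},"newtons":{"type":"number"}},"required":["dp","twist","claw"]}

```bash
mkdir -p pics; python3 - <<'E'
from rig import env, imaging
import cv2
s=env.get_state(); print({k:s[k] for k in ("time","tcp_pos","ee_rot","width","ft_force")})
for n in("scene","top"):
    f=imaging.grab_frame(n); cv2.imwrite(f"pics/{n}0.png",f["img"]); print(n,f["K"],f["k1"],f["world_to_cam"])
    for t in("motor","bracket","power_module","heat_sink","motor_tray","bracket_tray","module_tray","heat_sink_tray"):
        print(t,[([round(float(v)) for v in d["position"]],round(d["confidence"],2)) for d in imaging.spot_in(f,t)])
E
```

```text
{'time': 0.0, 'tcp_pos': array([ 191.81649879, -620.42352604,  218.58890192]), 'ee_rot': array([-8.78806282e-04,  9.88786010e-01,  1.49336647e-01, -1.45198260e-04]), 'width': 1.0000465746347258, 'ft_force': array([-0.1205329 ,  0.07273723,  0.07628765])}
scene [[534.98701371   0.         325.80353707]
 [  0.         534.98701371 234.63866034]
 [  0.           0.           1.        ]] -0.012000100465764697 [[-7.58578023e-01  6.51551155e-01 -6.36205440e-03  3.70202957e+02]
 [ 4.79884717e-01  5.52054747e-01 -6.81869646e-01 -2.47852875e+02]
 [-4.40760753e-01 -5.20304381e-01 -7.31446040e-01  1.34915620e+03]
 [ 0.00000000e+00  0.00000000e+00  0.00000000e+00  1.00000000e+00]]
motor [([482, 27, 110], 0.78)]
bracket []
power_module [([494, 33, 49], 0.69)]
heat_sink [([508, 40, 22], 0.9)]
motor_tray [([450, 214, 2], 0.67), ([499, 30, 73], 0.43)]
bracket_tray [([356, 344, 1], 0.69), ([536, 408, 2], 0.63), ([655, 142, 3], 0.58), ([724, 412, 1], 0.56)]
module_tray []
heat_sink_tray [([635, -138, 0], 0.94)]
top [[493.83444153   0.         328.32112704]
 [  0.         493.83444153 238.83912866]
 [  0.           0.           1.        ]] -0.13861989481411288 [[-9.29148440e-02 -9.95673458e-01  1.09412804e-03  1.23913113e+02]
 [-9.74905190e-01  9.07533952e-02 -2.03282294e-01  5.31312748e+02]
 [ 2.02303489e-01 -1.99546138e-02 -9.79119559e-01  9.44628756e+02]
 [ 0.00000000e+00  0.00000000e+00  0.00000000e+00  1.00000000e+00]]
motor [([475, 18, 110], 0.93)]
bracket [([643, 135, 6], 0.69), ([455, 22, 78], 0.59)]
power_module [([448, 26, 52], 0.76), ([646, 138, 5], 0.55), ([456, 23, 78], 0.54)]
heat_sink [([464, 17, 31], 0.67)]
motor_tray [([443, 222, 2], 0.83), ([644, 138, 4], 0.51), ([468, 19, 31], 0.23)]
bracket_tray [([718, 409, 6], 0.91), ([640, 136, 4], 0.73), ([532, 406, 1], 0.6), ([347, 340, 2], 0.57)]
module_tray [([463, -236, 2], 0.57)]
heat_sink_tray [([633, -133, 2], 0.96), ([444, 25, 51], 0.66)]
```

View pics/top0.png

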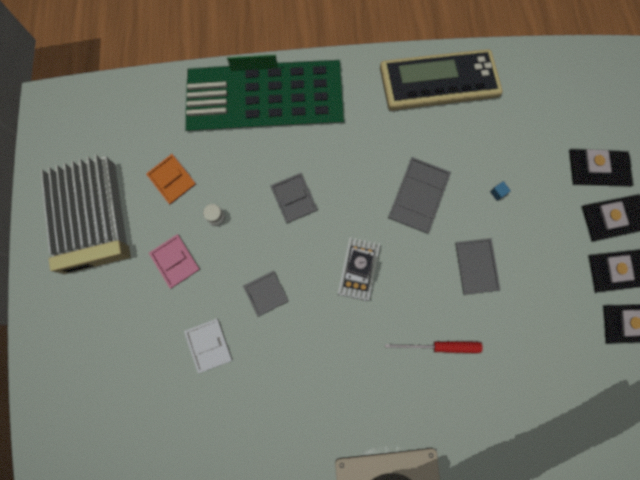

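View pics/scene0.png

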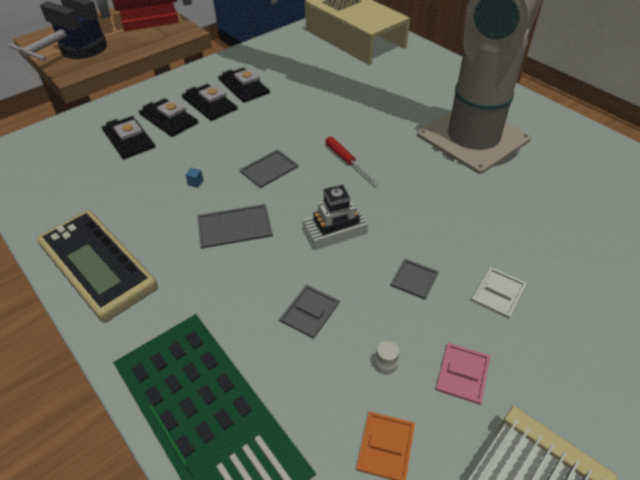

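The top view shows the pile at about (361,262). The grey trays are: motor (266,293), ribbed bracket tray (294,198), heat sink (420,195) and module (477,266). Next I'll fit their poses by matching silhouettes in both views.

```bash
cat > h.py <<'E'
import numpy as np, cv2
from scipy.optimize import minimize
from rig import env, imaging
# name: (lx, ly, z0, boxes (lx,ly,zlo,zhi))
B={"motor":[(42,42,0,34),(22,22,34,36),(5,5,36,54)],"bracket":[(62,44,0,26)],"power_module":[(84,50,0,22)],"heat_sink":[(120,64,0,30)],
"motor_tray":[(72,72,0,8)],"bracket_tray":[(92,74,0,8)],"module_tray":[(114,80,0,8)],"heat_sink_tray":[(150,94,0,8)]}
def project(f,P):
    T=f["world_to_cam"]; r,_=cv2.Rodrigues(T[:3,:3])
    return cv2.projectPoints(np.float64(P),r,T[:3,3],f["K"],np.array([f["k1"],0,0,0]))[0][:,0]
def sil(f,name,x,y,yaw,z):
    m=np.zeros((480,640),np.uint8); c,s=np.cos(yaw),np.sin(yaw)
    for lx,ly,a,b in B[name]:
        P=[(x+c*u*lx/2-s*v*ly/2,y+s*u*lx/2+c*v*ly/2,z+w) for u in(-1,1) for v in(-1,1) for w in(a,b)]
        cv2.fillConvexPoly(m,cv2.convexHull((project(f,P)*16).round().astype(np.int32)),1,shift=4)
    return m>0
def getmask(f,name,near,z):
    px=project(f,[(*near,z)])[0]; best=None
    for d in imaging.masks_of(f,name):
        ys,xs=np.nonzero(d["mask"])
        if len(xs) and np.hypot(xs.mean()-px[0],ys.mean()-px[1])<22 and best is None: best=d["mask"]
    return best
def fit(fs,name,near,z,yaws=None):
    ms=[(f,getmask(f,name,near,z+5)) for f in fs]; ms=[(f,m) for f,m in ms if m is not None]
    if not ms: return None
    def cost(p):
        t=0
        for f,m in ms:
            s=sil(f,name,p[0],p[1],p[2],z); t+=(s^m).sum()/(s|m).sum()
        return t/len(ms)
    best=None
    for yw in (yaws if yaws is not None else np.arange(-1.5,1.6,.25)):
        r=minimize(cost,[*near,yw],method="Nelder-Mead",options=dict(initial_simplex=[[near[0],near[1],yw],[near[0]+8,near[1],yw],[near[0],near[1]+8,yw],[near[0],near[1],yw+.2]],xatol=.1,fatol=1e-4))
        if best is None or r.fun<best.fun: best=r
    return best.x.round(3),round(best.fun,3),len(ms)
def tool():
    s=env.get_state(); w,x,y,z=s["ee_rot"]
    from scipy.spatial.transform import Rotation as R
    M=R.from_quat([x,y,z,w]).as_matrix(); return s,M
def go(target,yawclose=None):
    """units of dp, twist to reach target (mm); yawclose=wanted world angle of the closing line"""
    s,M=tool(); d=M.T@(np.array(target)-s["tcp_pos"]); a=np.arctan2(M[1,1],M[0,1])
    print("tcp",s["tcp_pos"].round(1),"close",round(a,3),"dp total",(d/20).round(2),"t",round(s["time"],2),"w",round(s["width"],3),"gf",s["gripper_force"],"j7",s["joint_positions"][6].round(2))
    if yawclose is not None:
        e=(yawclose-a+np.pi/2)%np.pi-np.pi/2; print("twist total",round(-e/.1,2),"(tool z down)")
E
python3 - <<'E'
from h import *
fs=[imaging.grab_frame("scene"),imaging.grab_frame("top")]
for n,p,z in (("motor",(478,22),78),("bracket",(470,22),52),("power_module",(470,22),30),("heat_sink",(470,22),0),("motor_tray",(446,218),0),("bracket_tray",(646,138),0),("module_tray",(463,-236),0),("heat_sink_tray",(634,-136),0)):
    print(n,"both",fit(fs,n,p,z),*[fit([f],n,p,z) for f in fs] if n in("motor","heat_sink") else [])
go((478,22,250))
E
```

```text
motor both (array([ 4.78462e+02,  1.91310e+01, -4.20000e-01]), np.float64(0.1), 2) (array([479.622,  21.163,   1.134]), np.float64(0.106), 1) (array([ 4.78432e+02,  1.91310e+01, -4.21000e-01]), np.float64(0.076), 1)
bracket both (array([ 4.78207e+02,  1.93790e+01, -3.09000e-01]), np.float64(0.678), 2)
power_module both (array([ 4.7843e+02,  1.9843e+01, -2.3000e-01]), np.float64(0.636), 2)
heat_sink both (array([ 4.79198e+02,  1.69410e+01, -3.08000e-01]), np.float64(0.521), 2) (array([ 4.8091e+02,  1.8776e+01, -3.1100e-01]), np.float64(0.464), 1) (array([ 4.79076e+02,  1.61080e+01, -3.10000e-01]), np.float64(0.554), 1)
motor_tray both (array([448.523, 215.49 ,  -1.18 ]), np.float64(0.048), 2)
bracket_tray both (array([6.49744e+02, 1.39527e+02, 3.19000e-01]), np.float64(0.062), 2)
module_tray both (array([ 4.62809e+02, -2.37252e+02,  9.00000e-03]), np.float64(0.057), 2)
heat_sink_tray both (array([ 6.32392e+02, -1.33960e+02, -4.85000e-01]), np.float64(0.03), 2)
tcp [ 192.  -621.   219.5] close -1.271 dp total [ 23.16 -26.49  -1.53] t 2.0 w 1.0 gf 0.0 j7 -0.02
```

Emit:
send_rows(dp=[[0.86, -0.98, -0.05], [0.86, -0.98, -0.05], [0.86, -0.98, -0.05], [0.86, -0.98, -0.05], [0.86, -0.98, -0.05], [0.86, -0.98, -0.05], [0.86, -0.98, -0.05], [0.86, -0.98, -0.05], [0.86, -0.98, -0.05], [0.86, -0.98, -0.05]], twist=[0, 0, 0, 0, 0, 0, 0, 0, 0, 0], claw=[1, 1, 1, 1, 1, 1, 1, 1, 1, 1])

```text
time: 3.25
tcp_pos: [298.9, -382.3, 229.7]
ee_rot: [0.0, 0.989, 0.149, 0.0]
ft_force: [-0.3, -0.1, 0.1]
width: 1.0
gripper_force: 0.0
```

Emit:
send_rows(dp=[[0.86, -0.98, 0], [0.86, -0.98, 0], [0.86, -0.98, 0], [0.86, -0.98, 0], [0.86, -0.98, 0], [0.86, -0.98, 0], [0.86, -0.98, 0], [0.86, -0.98, 0], [0.86, -0.98, 0], [0.86, -0.98, 0]], twist=[0, 0, 0, 0, 0, 0, 0, 0, 0, 0], claw=[1, 1, 1, 1, 1, 1, 1, 1, 1, 1])

```text
time: 4.5
tcp_pos: [405.4, -144.2, 229.7]
ee_rot: [0.0, 0.989, 0.149, 0.0]
ft_force: [0.0, -0.6, -0.4]
width: 1.0
gripper_force: 0.0
```

Emit:
send_rows(dp=[[0.86, -0.98, 0], [0.86, -0.98, 0], [0.86, -0.98, 0], [0.86, -0.98, 0], [0.86, -0.98, 0], [0.86, -0.98, 0], [0.86, -0.98, 0], [0, 0, 0], [0, 0, 0]], twist=[0, 0, 0, 0, 0, 0, 0, -1, -1], claw=[1, 1, 1, 1, 1, 1, 1, 1, 1])

```text
time: 5.62
tcp_pos: [479.6, 22.2, 229.6]
ee_rot: [0.0, 0.968, 0.249, 0.0]
ft_force: [-0.4, -0.9, -0.3]
width: 1.001
gripper_force: 0.0
```

Emit:
send_rows(dp=[[0, 0, 0], [0, 0, 0], [0, 0, 0], [0, 0, 0], [0, 0, 0], [0, 0, 0], [0, 0, 0], [0, 0, 0]], twist=[-1, -1, -1, -1, -1, -1, -0.5, 0], claw=[1, 1, 1, 1, 1, 1, 1, 1])

```text
time: 6.62
tcp_pos: [479.5, 21.6, 229.6]
ee_rot: [0.0, 0.839, 0.543, 0.0]
ft_force: [-0.2, 0.3, -0.4]
width: 1.001
gripper_force: 0.0
```

```bash
python3 - <<'E'
from h import *
go((478.7,19.5,102),-.42)
E
```

```text
tcp [479.5  21.6 229.6] close -0.422 dp total [-0.11  0.    6.38] t 6.62 w 1.001 gf 0.0 j7 -0.7
twist total -0.02 (tool z down)
```

Emit:
send_rows(dp=[[-0.1, 0, 1], [0, 0, 1], [0, 0, 1], [0, 0, 1], [0, 0, 1], [0, 0, 0.8], [0, 0, 0.58], [0, 0, 0]], twist=[0, 0, 0, 0, 0, 0, 0, 0], claw=[1, 1, 0.8, 0.7, 0.6, 0.6, 0.6, 0.6], newtons=25)

```text
time: 7.62
tcp_pos: [478.2, 19.9, 101.3]
ee_rot: [-0.0, 0.839, 0.544, -0.001]
ft_force: [-0.2, 0.4, 0.4]
width: 0.596
gripper_force: 0.0
```

Emit:
send_rows(dp=[[0, 0, 0], [0, 0, 0], [0, 0, 0], [0, 0, 0], [0, 0, 0], [0, 0, 0], [0, 0, 0], [0, 0, -0.3], [0, 0, -0.5]], twist=[0, 0, 0, 0, 0, 0, 0, 0, 0], claw=[0.55, 0.5, 0.45, 0.4, 0.3, 0.2, 0.2, 0.2, 0.2], newtons=25)

```text
time: 8.75
tcp_pos: [478.5, 19.6, 118.1]
ee_rot: [-0.0, 0.839, 0.544, -0.0]
ft_force: [0.2, 0.2, -3.3]
width: 0.443
gripper_force: 24.9
```

```bash
python3 - <<'E'
from h import *
f=imaging.grab_frame("top")
f2=imaging.grab_frame("scene")
a=cv2.resize(f["img"][190:340,260:460],(600,450),interpolation=3);cv2.imwrite("pics/m1.png",cv2.resize(f2["img"][150:270,260:420],(640,480),interpolation=3))
go((448.7,216,160),.39)
E
```

```text
tcp [479.6  19.8 118.9] close -0.421 dp total [ 8.32 -5.42 -2.05] t 8.85 w 0.445 gf 24.853927195072174 j7 -0.78
twist total -8.11 (tool z down)
```

View pics/m1.png

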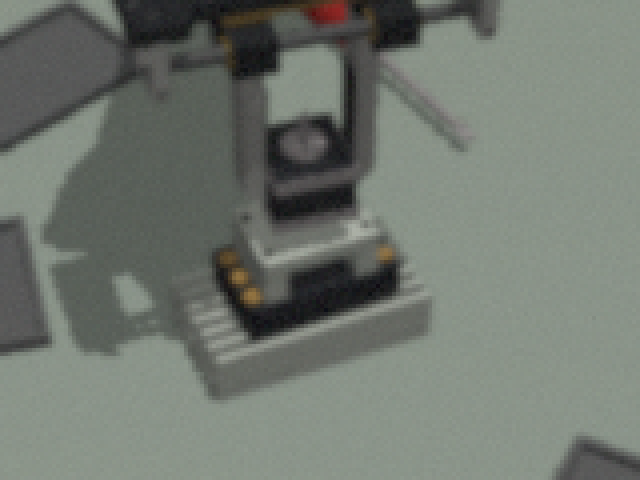

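The motor is held (opening 42 mm) and clear of the bracket, which stayed in place.

Emit:
send_rows(dp=[[0, 0, -1], [0, 0, -1], [0.92, -0.6, 0], [0.92, -0.6, 0], [0.92, -0.6, 0], [0.92, -0.6, 0], [0.92, -0.6, 0], [0.92, -0.6, 0], [0.92, -0.6, 0], [0.92, -0.6, 0]], twist=[0, 0, 0, 0, 0, 0, 0, 0, 0, 0], claw=[0.2, 0.2, 0.2, 0.2, 0.2, 0.2, 0.2, 0.2, 0.2, 0.2])

```text
time: 10.1
tcp_pos: [451.0, 194.1, 157.9]
ee_rot: [0.0, 0.839, 0.544, 0.0]
ft_force: [0.3, -0.1, -1.9]
width: 0.448
gripper_force: 24.9
```

Emit:
send_rows(dp=[[0.92, -0.6, 0], [0, 0, 0], [0, 0, 0], [0, 0, 0], [0, 0, 0], [0, 0, 0], [0, 0, 0], [0, 0, 0], [0, 0, 0], [0, 0, 0]], twist=[0, -1, -1, -1, -1, -1, -1, -1, -1, -0.1], claw=[0.2, 0.2, 0.2, 0.2, 0.2, 0.2, 0.2, 0.2, 0.2, 0.2])

```text
time: 11.35
tcp_pos: [447.8, 214.9, 157.8]
ee_rot: [-0.0, 0.558, 0.83, -0.0]
ft_force: [-0.9, -0.4, -2.9]
width: 0.444
gripper_force: 24.9
```

```bash
python3 - <<'E'
from h import *
go((448.7,216,27),.39)
E
```

```text
tcp [447.8 214.9 157.8] close 0.388 dp total [0.03 0.06 6.54] t 11.35 w 0.444 gf 24.853587448596954 j7 -0.51
twist total -0.02 (tool z down)
```

Emit:
send_rows(dp=[[0, 0.05, 1], [0, 0, 1], [0, 0, 1], [0, 0, 1], [0, 0, 1], [0, 0, 0.6], [0, 0, 0.4], [0, 0, 0.3], [0, 0, 0.1], [0, 0, 0]], twist=[0, 0, 0, 0, 0, 0, 0, 0, 0, 0], claw=[0.2, 0.2, 0.2, 0.2, 0.2, 0.2, 0.2, 0.2, 0.2, 0.2])

```text
time: 12.6
tcp_pos: [448.8, 215.6, 30.1]
ee_rot: [0.0, 0.557, 0.83, 0.0]
ft_force: [-0.0, -0.9, -1.5]
width: 0.443
gripper_force: 24.9
```

Emit:
send_rows(dp=[[0, 0, 0.1], [0, 0, 0.05], [0, 0, 0]], twist=[0, 0, 0], claw=[0.2, 0.2, 0.2])

```text
time: 12.98
tcp_pos: [448.8, 215.6, 27.3]
ee_rot: [0.0, 0.557, 0.83, 0.0]
ft_force: [-0.2, -0.4, 2.6]
width: 0.446
gripper_force: 24.9
```

Emit:
send_rows(dp=[[0, 0, 0], [0, 0, 0], [0, 0, 0], [0, 0, -0.5], [0, 0, -1], [0, 0, -1], [0, 0, -1], [0, 0, -1], [0, 0, -1], [0, 0, -1]], twist=[0, 0, 0, 0, 0, 0, 0, 0, 0, 0], claw=[0.6, 0.8, 1, 1, 1, 1, 1, 1, 1, 1])

```text
time: 14.22
tcp_pos: [448.5, 215.5, 158.2]
ee_rot: [0.0, 0.557, 0.83, 0.0]
ft_force: [-0.4, 0.4, 0.0]
width: 1.0
gripper_force: 0.0
```

```bash
python3 - <<'E'
from h import *
fs=[imaging.grab_frame("scene"),imaging.grab_frame("top")]
Y=[-.6,-.4,-.2]
print("motor",fit(fs,"motor",(449,216),3),[fit([f],"motor",(449,216),3) for f in fs])
print("bracket",fit(fs,"bracket",(478,19),52,Y),[fit([f],"bracket",(478,19),52,Y) for f in fs])
cv2.imwrite("pics/a2.png",np.hstack([cv2.resize(fs[1]["img"][230:310,330:400],(350,400)),cv2.resize(fs[0]["img"][180:300,300:440],(420,400))]))
go((478.5,19.5,76),-.35)
E
```

```text
motor (array([4.50319e+02, 2.16435e+02, 4.47000e-01]), np.float64(0.038), 1) [(array([4.50319e+02, 2.16435e+02, 4.47000e-01]), np.float64(0.038), 1), None]
bracket (array([ 4.79588e+02,  1.88680e+01, -3.56000e-01]), np.float64(0.476), 2) [(array([ 4.7989e+02,  1.8783e+01, -3.5500e-01]), np.float64(0.182), 1), (array([494.979,  18.377,  -0.544]), np.float64(0.763), 1)]
tcp [448.2 215.4 156.3] close 0.389 dp total [-9.64 -2.31  4.02] t 14.72 w 0.999 gf 0.0 j7 -0.52
twist total 7.39 (tool z down)
```

View pics/a2.png

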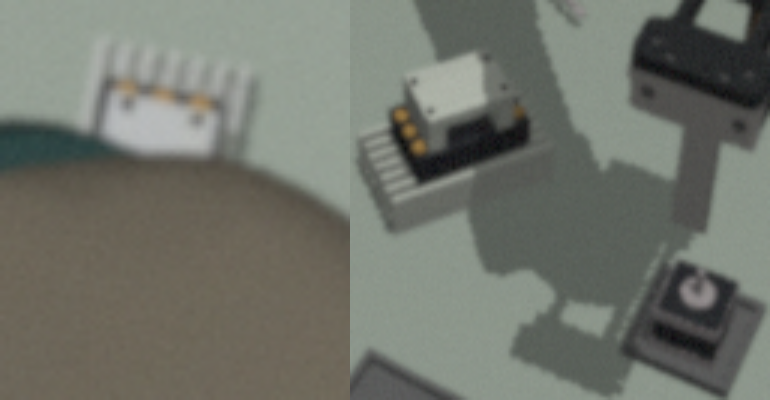

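Emit:
send_rows(dp=[[-0.97, -0.23, 0], [-0.97, -0.23, 0], [-0.97, -0.23, 0], [-0.97, -0.23, 0], [-0.97, -0.23, 0], [-0.97, -0.23, 0], [-0.97, -0.23, 0], [-0.97, -0.23, 0], [-0.97, -0.23, 0], [-0.97, -0.23, 0]], twist=[0, 0, 0, 0, 0, 0, 0, 0, 0, 0], claw=[1, 1, 1, 1, 1, 1, 1, 1, 1, 1])

```text
time: 15.98
tcp_pos: [479.6, 18.0, 156.5]
ee_rot: [-0.0, 0.557, 0.83, -0.0]
ft_force: [0.0, -0.2, -1.8]
width: 1.0
gripper_force: 0.0
```

Emit:
send_rows(dp=[[0, 0, 0], [0, 0, 0], [0, 0, 0], [0, 0, 0], [0, 0, 0], [0, 0, 0], [0, 0, 0], [0, 0, 0], [0, 0, 0]], twist=[1, 1, 1, 1, 1, 1, 1, 0.45, 0], claw=[1, 1, 1, 1, 1, 1, 1, 1, 1])

```text
time: 17.1
tcp_pos: [479.6, 18.7, 156.7]
ee_rot: [-0.0, 0.821, 0.571, -0.0]
ft_force: [-0.8, 0.5, 0.1]
width: 0.997
gripper_force: 0.0
```

```bash
python3 - <<'E'
from h import *
go((479.2,19.1,75.5),-.356)
E
```

```text
tcp [479.6  18.7 156.7] close -0.355 dp total [ 0.01 -0.02  4.06] t 17.1 w 0.997 gf 0.0 j7 -0.7
twist total 0.01 (tool z down)
```

Emit:
send_rows(dp=[[0, 0, 1], [0, 0, 1], [0, 0, 1], [0, 0, 0.7], [0, 0, 0.36], [0, 0, 0], [0, 0, 0]], twist=[0, 0, 0, 0, 0, 0, 0], claw=[1, 1, 1, 0.9, 0.85, 0.8, 0.77])

```text
time: 17.98
tcp_pos: [480.1, 18.7, 76.2]
ee_rot: [0.0, 0.821, 0.571, 0.0]
ft_force: [-0.5, 0.1, -0.5]
width: 0.776
gripper_force: 0.0
```

Emit:
send_rows(dp=[[0, 0, 0], [0, 0, 0], [0, 0, 0], [0, 0, 0], [0, 0, 0], [0, 0, 0], [0, 0, -0.3], [0, 0, -0.5], [0, 0, 0]], twist=[0, 0, 0, 0, 0, 0, 0, 0, 0], claw=[0.74, 0.7, 0.65, 0.6, 0.5, 0.4, 0.4, 0.4, 0.4], newtons=20)

```text
time: 19.1
tcp_pos: [480.6, 18.6, 92.6]
ee_rot: [0.001, 0.821, 0.571, 0.001]
ft_force: [0.4, -0.2, -1.2]
width: 0.658
gripper_force: 19.9
```

```bash
python3 - <<'E'
from h import *
f2=imaging.grab_frame("scene")
cv2.imwrite("pics/b1.png",cv2.resize(f2["img"][150:270,260:420],(480,360),interpolation=3))
go((649.7,139.5,130),.319)
E
```

```text
tcp [480.2  18.5  92.2] close -0.356 dp total [ 8.63  5.83 -1.88] t 19.15 w 0.658 gf 19.87938702106476 j7 -0.76
twist total -6.75 (tool z down)
```

View pics/b1.png

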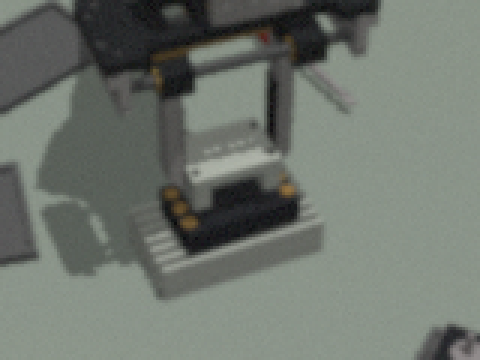

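Emit:
send_rows(dp=[[0, 0, -1], [0, 0, -0.9], [0.96, 0.65, 0], [0.96, 0.65, 0], [0.96, 0.65, 0], [0.96, 0.65, 0], [0.96, 0.65, 0], [0.96, 0.65, 0], [0.96, 0.65, 0], [0.96, 0.64, 0]], twist=[0, 0, 0, 0, 0, 0, 0, 0, 0, 0], claw=[0.4, 0.4, 0.4, 0.4, 0.4, 0.4, 0.4, 0.4, 0.4, 0.4])

```text
time: 20.4
tcp_pos: [630.7, 126.6, 129.2]
ee_rot: [-0.0, 0.821, 0.571, -0.0]
ft_force: [0.3, -0.0, -1.2]
width: 0.661
gripper_force: 19.9
```

Emit:
send_rows(dp=[[0.95, 0.64, 0], [0, 0, 0], [0, 0, 0], [0, 0, 0], [0, 0, 0], [0, 0, 0], [0, 0, 0], [0, 0, 0], [0, 0, 0]], twist=[0, -1, -1, -1, -1, -1, -1, -0.75, 0], claw=[0.4, 0.4, 0.4, 0.4, 0.4, 0.4, 0.4, 0.4, 0.4])

```text
time: 21.52
tcp_pos: [648.8, 139.4, 129.2]
ee_rot: [-0.0, 0.586, 0.81, -0.0]
ft_force: [-0.4, -0.1, -1.2]
width: 0.656
gripper_force: 19.9
```

```bash
python3 - <<'E'
from h import *
go((649.2,139.2,27),.319)
E
```

```text
tcp [648.8 139.4 129.2] close 0.318 dp total [-0.02  0.02  5.11] t 21.52 w 0.656 gf 19.87903654575348 j7 -0.27
twist total -0.01 (tool z down)
```

Emit:
send_rows(dp=[[0, 0, 1], [0, 0, 1], [0, 0, 1], [0, 0, 0.7], [0, 0, 0.5], [0, 0, 0.4], [0, 0, 0.3], [0, 0, 0.1], [0, 0, 0]], twist=[0, 0, 0, 0, 0, 0, 0, 0, 0], claw=[0.4, 0.4, 0.4, 0.4, 0.4, 0.4, 0.4, 0.4, 0.4])

```text
time: 22.65
tcp_pos: [649.2, 139.8, 29.9]
ee_rot: [0.0, 0.586, 0.81, 0.0]
ft_force: [-0.6, -0.3, -1.2]
width: 0.662
gripper_force: 19.9
```

Emit:
send_rows(dp=[[0, 0, 0.1], [0, 0, 0.05], [0, 0, 0]], twist=[0, 0, 0], claw=[0.4, 0.4, 0.4])

```text
time: 23.02
tcp_pos: [649.2, 139.8, 27.0]
ee_rot: [0.0, 0.586, 0.81, 0.0]
ft_force: [-0.5, -0.6, 0.6]
width: 0.659
gripper_force: 19.9
```

Emit:
send_rows(dp=[[0, 0, 0.03], [0, 0, 0], [0, 0, 0], [0, 0, -0.5], [0, 0, -1], [0, 0, -1], [0, 0, -1], [0, 0, -1], [0, 0, -1], [0, 0, -1]], twist=[0, 0, 0, 0, 0, 0, 0, 0, 0, 0], claw=[0.4, 0.75, 0.9, 1, 1, 1, 1, 1, 1, 1])

```text
time: 24.28
tcp_pos: [649.1, 139.7, 157.6]
ee_rot: [0.0, 0.586, 0.81, 0.0]
ft_force: [0.4, 0.7, -0.6]
width: 0.998
gripper_force: 0.0
```

```bash
python3 - <<'E'
from h import *
fs=[imaging.grab_frame("scene"),imaging.grab_frame("top")]
Y=[-.6,-.4,-.2]
print("bracket",fit(fs,"bracket",(649,139),3,[.2,.4]),"tray",fit(fs,"bracket_tray",(649,139),0,[.2,.4]))
print("mod",fit(fs,"power_module",(479,19),30,Y),[fit([f],"power_module",(479,19),30,Y) for f in fs])
cv2.imwrite("pics/a3.png",np.hstack([cv2.resize(fs[1]["img"][180:310,240:400],(400,325)),cv2.resize(fs[0]["img"][180:350,250:450],(400,325))]))
go((479,19,53),-.35+1.571)
E
```

```text
bracket (array([6.50972e+02, 1.40798e+02, 3.56000e-01]), np.float64(0.433), 2) tray (array([6.48963e+02, 1.40990e+02, 3.55000e-01]), np.float64(0.629), 2)
mod (array([ 4.75881e+02,  1.96850e+01, -2.51000e-01]), np.float64(0.219), 2) [(array([ 4.72964e+02,  1.97040e+01, -2.68000e-01]), np.float64(0.357), 1), (array([ 4.76408e+02,  1.90020e+01, -2.53000e-01]), np.float64(0.076), 1)]
tcp [648.7 139.6 155.3] close 0.319 dp total [-3.07 -9.94  5.13] t 24.77 w 0.996 gf 0.0 j7 -0.26
twist total -9.02 (tool z down)
```

View pics/a3.png

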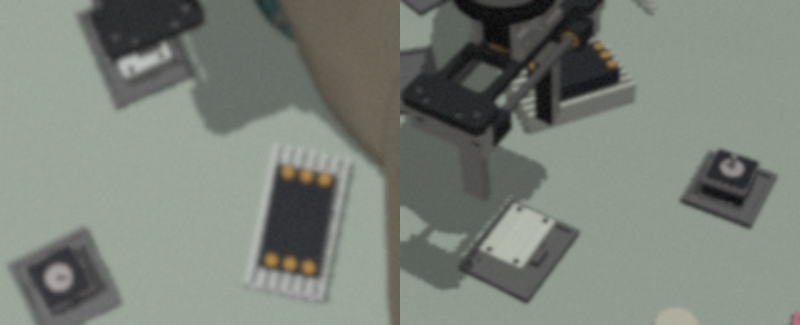

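The bracket straddles its rib inside the tray at about (515,235) in the right-hand crop. The module is fully visible at about (300,220) in the left-hand crop.

Emit:
send_rows(dp=[[-0.3, -1, 0], [-0.3, -1, 0], [-0.3, -1, 0], [-0.3, -1, 0], [-0.3, -1, 0], [-0.3, -1, 0], [-0.3, -1, 0], [-0.3, -1, 0], [-0.3, -1, 0], [-0.3, -1, 0]], twist=[0, 0, 0, 0, 0, 0, 0, 0, 0, 0], claw=[1, 1, 1, 1, 1, 1, 1, 1, 1, 1])

```text
time: 26.02
tcp_pos: [477.4, 19.7, 155.9]
ee_rot: [-0.0, 0.586, 0.81, -0.0]
ft_force: [0.5, -0.2, 0.5]
width: 1.0
gripper_force: 0.0
```

Emit:
send_rows(dp=[[0, 0, 0], [0, 0, 0], [0, 0, 0], [0, 0, 0], [0, 0, 0], [0, 0, 0], [0, 0, 0], [0, 0, 0], [0, 0, 0], [0, 0, 0]], twist=[-1, -1, -1, -1, -1, -1, -1, -1, -1, -1], claw=[1, 1, 1, 1, 1, 1, 1, 1, 1, 1])

```text
time: 27.28
tcp_pos: [477.9, 20.0, 155.9]
ee_rot: [-0.0, 0.124, 0.992, 0.0]
ft_force: [1.0, -0.3, -0.4]
width: 1.003
gripper_force: 0.0
```

```bash
python3 - <<'E'
from h import *
f=imaging.grab_frame("scene")
print("bracket",fit([f],"bracket",(649,139),3,[.2,.4]),"motor",fit([f],"motor",(449,216),3,[.4]))
go((476.6,19.0,53),-.253+1.571)
E
```

```text
bracket (array([6.50167e+02, 1.40653e+02, 3.34000e-01]), np.float64(0.071), 1) motor (array([4.50342e+02, 2.16205e+02, 4.12000e-01]), np.float64(0.034), 1)
tcp [477.9  20.  155.9] close 1.317 dp total [ 0.05 -0.07  5.14] t 27.43 w 0.997 gf 0.0 j7 0.59
twist total -0.01 (tool z down)
```

Emit:
send_rows(dp=[[0.05, -0.06, 1], [0, 0, 1], [0, 0, 1], [0, 0, 1], [0, 0, 0.7], [0, 0, 0.4], [0, 0, 0], [0, 0, 0]], twist=[0, 0, 0, 0, 0, 0, 0, 0], claw=[1, 1, 1, 0.9, 0.8, 0.75, 0.7, 0.66])

```text
time: 28.42
tcp_pos: [477.1, 19.3, 54.5]
ee_rot: [0.0, 0.126, 0.992, 0.0]
ft_force: [0.6, -0.4, 0.0]
width: 0.663
gripper_force: 0.0
```

Emit:
send_rows(dp=[[0, 0, 0], [0, 0, 0], [0, 0, 0], [0, 0, 0], [0, 0, 0], [0, 0, 0], [0, 0, -0.3], [0, 0, -0.5], [0, 0, 0]], twist=[0, 0, 0, 0, 0, 0, 0, 0, 0], claw=[0.62, 0.58, 0.54, 0.5, 0.4, 0.3, 0.3, 0.3, 0.3], newtons=25)

```text
time: 29.55
tcp_pos: [477.3, 19.5, 70.9]
ee_rot: [0.001, 0.126, 0.992, 0.0]
ft_force: [-0.3, -0.4, -2.6]
width: 0.531
gripper_force: 24.8
```

```bash
python3 - <<'E'
from h import *
f2=imaging.grab_frame("scene")
cv2.imwrite("pics/c1.png",cv2.resize(f2["img"][150:270,260:420],(480,360),interpolation=3))
go((462.8,-237.2,110),1.58)
E
```

```text
tcp [477.   19.3  70.5] close 1.319 dp total [ -2.51 -12.59  -1.98] t 29.6 w 0.529 gf 24.849022328853607 j7 0.43
twist total -2.61 (tool z down)
```

View pics/c1.png

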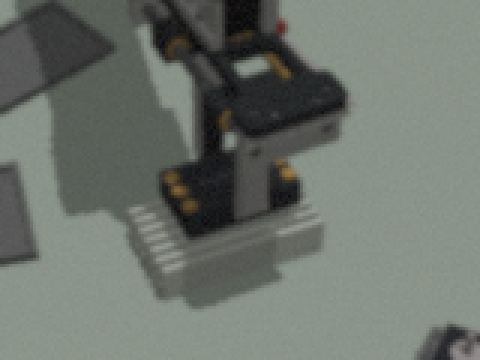

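Emit:
send_rows(dp=[[0, 0, -1], [0, 0, -1], [-0.19, -0.97, 0], [-0.19, -0.97, 0], [-0.19, -0.97, 0], [-0.19, -0.97, 0], [-0.19, -0.97, 0], [-0.19, -0.97, 0], [-0.19, -0.97, 0], [-0.19, -0.97, 0]], twist=[0, 0, 0, 0, 0, 0, 0, 0, 0, 0], claw=[0.3, 0.3, 0.3, 0.3, 0.3, 0.3, 0.3, 0.3, 0.3, 0.3])

```text
time: 30.85
tcp_pos: [467.2, -139.3, 109.9]
ee_rot: [-0.0, 0.126, 0.992, 0.0]
ft_force: [0.4, 0.7, -2.5]
width: 0.529
gripper_force: 24.8
```

Emit:
send_rows(dp=[[-0.19, -0.97, 0], [-0.19, -0.97, 0], [-0.19, -0.97, 0], [-0.19, -0.97, 0], [-0.19, -0.97, 0], [0, 0, 0], [0, 0, 0], [0, 0, 0], [0, 0, 0]], twist=[0, 0, 0, 0, 0, -1, -1, -0.6, 0], claw=[0.3, 0.3, 0.3, 0.3, 0.3, 0.3, 0.3, 0.3, 0.3])

```text
time: 31.98
tcp_pos: [461.4, -237.4, 109.8]
ee_rot: [-0.0, -0.004, 1.0, 0.0]
ft_force: [-0.4, 0.0, -0.9]
width: 0.529
gripper_force: 24.8
```

```bash
python3 - <<'E'
from h import *
go((462.8,-237.2,27.5),1.58)
E
```

```text
tcp [ 461.4 -237.4  109.8] close 1.578 dp total [-0.07  0.01  4.11] t 31.98 w 0.529 gf 24.848874807357788 j7 1.25
twist total -0.02 (tool z down)
```

Emit:
send_rows(dp=[[-0.07, 0, 1], [0, 0, 1], [0, 0, 0.8], [0, 0, 0.5], [0, 0, 0.4], [0, 0, 0.25], [0, 0, 0.05], [0, 0, 0]], twist=[0, 0, 0, 0, 0, 0, 0, 0], claw=[0.3, 0.3, 0.3, 0.3, 0.3, 0.3, 0.3, 0.3])

```text
time: 32.98
tcp_pos: [463.4, -237.4, 30.3]
ee_rot: [0.0, -0.004, 1.0, -0.0]
ft_force: [0.4, 1.3, -2.0]
width: 0.534
gripper_force: 24.8
```

Emit:
send_rows(dp=[[0, 0, 0.1], [0, 0, 0]], twist=[0, 0], claw=[0.3, 0.3])

```text
time: 33.22
tcp_pos: [463.1, -237.5, 28.1]
ee_rot: [0.0, -0.004, 1.0, -0.0]
ft_force: [-0.5, -0.0, -1.2]
width: 0.528
gripper_force: 24.8
```

Emit:
send_rows(dp=[[0, 0, 0.06], [0, 0, 0]], twist=[0, 0], claw=[0.3, 0.3])

```text
time: 33.48
tcp_pos: [463.3, -237.5, 27.2]
ee_rot: [0.0, -0.004, 1.0, -0.0]
ft_force: [-1.7, -0.6, 3.4]
width: 0.53
gripper_force: 24.9
```

Contact. I'll release the module and retreat.

Emit:
send_rows(dp=[[0, 0, 0], [0, 0, 0], [0, 0, 0], [0, 0, -0.5], [0, 0, -1], [0, 0, -1], [0, 0, -1], [0, 0, -1], [0, 0, -1]], twist=[0, 0, 0, 0, 0, 0, 0, 0, 0], claw=[0.65, 0.8, 1, 1, 1, 1, 1, 1, 1])

```text
time: 34.6
tcp_pos: [463.1, -237.3, 138.2]
ee_rot: [0.0, -0.004, 1.0, -0.0]
ft_force: [0.4, -0.1, 0.5]
width: 1.0
gripper_force: 0.0
```

```bash
python3 - <<'E'
from h import *
fs=[imaging.grab_frame("scene"),imaging.grab_frame("top")]
Y=[-.45,-.3,-.15]
print("module",[fit([f],"power_module",(463,-237),3,[0]) for f in fs])
print("hs",fit(fs,"heat_sink",(478,19),0,Y),[fit([f],"heat_sink",(478,19),0,Y) for f in fs])
print("hst",fit(fs,"heat_sink_tray",(632,-134),0,[-.48]),[fit([f],"heat_sink_tray",(632,-134),0,[-.48]) for f in fs])
go((478,18,25),-.31+1.571)
cv2.imwrite("pics/a4.png",np.hstack([fs[1]["img"][150:350,240:540],fs[0]["img"][120:320,150:450]]))
E
```

```text
module [(array([ 4.64395e+02, -2.36294e+02, -4.00000e-02]), np.float64(0.113), 1), (array([ 4.62897e+02, -2.35625e+02,  1.10000e-02]), np.float64(0.541), 1)]
hs (array([ 4.7967e+02,  1.7928e+01, -2.9100e-01]), np.float64(0.06), 2) [(array([ 4.80545e+02,  1.82070e+01, -3.09000e-01]), np.float64(0.065), 1), (array([ 4.79222e+02,  1.78180e+01, -3.05000e-01]), np.float64(0.049), 1)]
hst (array([ 6.31974e+02, -1.34193e+02, -4.74000e-01]), np.float64(0.048), 2) [(array([ 6.33889e+02, -1.34636e+02, -4.55000e-01]), np.float64(0.058), 1), (array([ 6.31999e+02, -1.34206e+02, -4.82000e-01]), np.float64(0.032), 1)]
tcp [ 462.9 -237.3  136.5] close 1.579 dp total [-0.86 12.75  5.58] t 35.2 w 1.003 gf 0.0 j7 1.3
twist total 3.18 (tool z down)
```

View pics/a4.png

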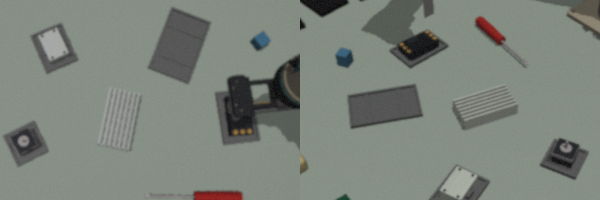

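The motor, bracket and module sit in their trays. The heat sink stands alone at (120,118) in the left crop.

Emit:
send_rows(dp=[[-0.07, 0.98, 0], [-0.07, 0.98, 0], [-0.07, 0.98, 0], [-0.07, 0.98, 0], [-0.07, 0.98, 0], [-0.07, 0.98, 0], [-0.07, 0.98, 0], [-0.07, 0.98, 0], [-0.07, 0.98, 0], [-0.07, 0.98, 0]], twist=[0, 0, 0, 0, 0, 0, 0, 0, 0, 0], claw=[1, 1, 1, 1, 1, 1, 1, 1, 1, 1])

```text
time: 36.45
tcp_pos: [475.5, -40.6, 136.8]
ee_rot: [-0.0, -0.004, 1.0, 0.0]
ft_force: [0.7, -0.4, -0.6]
width: 1.002
gripper_force: 0.0
```

Emit:
send_rows(dp=[[-0.07, 0.98, 0], [-0.07, 0.98, 0], [-0.07, 0.98, 0], [0, 0, 0], [0, 0, 0], [0, 0, 0], [0, 0, 0], [0, 0, 0]], twist=[0, 0, 0, 1, 1, 1, 0.15, 0], claw=[1, 1, 1, 1, 1, 1, 1, 1])

```text
time: 37.45
tcp_pos: [479.2, 17.6, 136.9]
ee_rot: [-0.0, 0.152, 0.988, -0.0]
ft_force: [0.2, -0.2, -0.0]
width: 1.0
gripper_force: 0.0
```

```bash
python3 - <<'E'
from h import *
go((479.6,18,22.5),-.305+1.571)
E
```

```text
tcp [479.2  17.6 136.9] close 1.266 dp total [-0.01  0.03  5.72] t 37.45 w 1.0 gf 0.0 j7 0.52
twist total -0.0 (tool z down)
```

Emit:
send_rows(dp=[[0, 0.03, 1], [0, 0, 1], [0, 0, 1], [0, 0, 1], [0, 0, 0.8], [0, 0, 0.6], [0, 0, 0.3], [0, 0, 0]], twist=[0, 0, 0, 0, 0, 0, 0, 0], claw=[1, 1, 1, 1, 0.95, 0.9, 0.85, 0.8])

```text
time: 38.45
tcp_pos: [479.4, 18.2, 22.7]
ee_rot: [-0.0, 0.153, 0.988, -0.0]
ft_force: [0.1, 0.4, 0.4]
width: 0.809
gripper_force: 0.0
```

Emit:
send_rows(dp=[[0, 0, 0], [0, 0, 0], [0, 0, 0], [0, 0, 0], [0, 0, 0], [0, 0, 0], [0, 0, -0.3], [0, 0, -0.7], [0, 0, 0]], twist=[0, 0, 0, 0, 0, 0, 0, 0, 0], claw=[0.77, 0.74, 0.7, 0.66, 0.6, 0.5, 0.5, 0.5, 0.5], newtons=30)

```text
time: 39.58
tcp_pos: [480.3, 18.6, 44.0]
ee_rot: [0.001, 0.153, 0.988, 0.001]
ft_force: [0.4, -0.7, -2.5]
width: 0.681
gripper_force: 30.0
```

```bash
python3 - <<'E'
from h import *
f2=imaging.grab_frame("scene")
cv2.imwrite("pics/d1.png",cv2.resize(f2["img"][150:270,260:420],(480,360),interpolation=3))
go((632.4,-134,90),-.48+1.571)
E
```

```text
tcp [480.   18.3  43.5] close 1.264 dp total [-9.57 -4.96 -2.32] t 39.62 w 0.681 gf 29.997952580451965 j7 0.34
twist total 1.73 (tool z down)
```

View pics/d1.png

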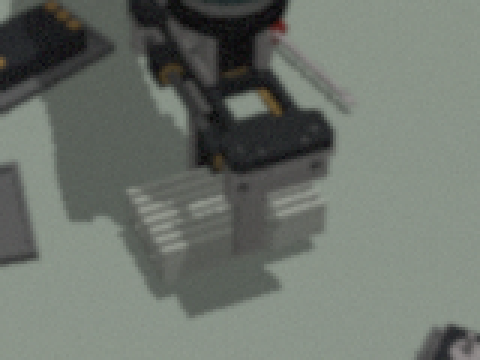

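Emit:
send_rows(dp=[[0, 0, -1], [0, 0, -1], [-0.96, -0.5, -0.3], [-0.96, -0.5, 0], [-0.96, -0.5, 0], [-0.96, -0.5, 0], [-0.96, -0.5, 0], [-0.96, -0.5, 0], [-0.96, -0.5, 0], [-0.96, -0.5, 0]], twist=[0, 0, 0, 0, 0, 0, 0, 0, 0, 0], claw=[0.5, 0.5, 0.5, 0.5, 0.5, 0.5, 0.5, 0.5, 0.5, 0.5])

```text
time: 40.88
tcp_pos: [601.7, -105.1, 88.4]
ee_rot: [-0.0, 0.153, 0.988, 0.0]
ft_force: [0.3, 0.5, -1.4]
width: 0.678
gripper_force: 30.0
```

Emit:
send_rows(dp=[[-0.96, -0.5, 0], [-0.96, -0.5, 0], [0, 0, 0], [0, 0, 0], [0, 0, 0]], twist=[0, 0, 1, 0.75, 0], claw=[0.5, 0.5, 0.5, 0.5, 0.5])

```text
time: 41.5
tcp_pos: [631.8, -135.2, 88.4]
ee_rot: [-0.0, 0.238, 0.971, -0.0]
ft_force: [-0.6, 0.4, -1.7]
width: 0.68
gripper_force: 30.0
```

```bash
python3 - <<'E'
from h import *
go((632.4,-134,27.5),-.48+1.571)
E
```

```text
tcp [ 631.8 -135.2   88.4] close 1.09 dp total [0.   0.07 3.05] t 41.5 w 0.68 gf 29.998244047164917 j7 0.72
twist total -0.01 (tool z down)
```

Emit:
send_rows(dp=[[0, 0.05, 0.8], [0, 0, 0.7], [0, 0, 0.6], [0, 0, 0.4], [0, 0, 0.3], [0, 0, 0.1], [0, 0, 0]], twist=[0, 0, 0, 0, 0, 0, 0], claw=[0.5, 0.5, 0.5, 0.5, 0.5, 0.5, 0.5])

```text
time: 42.38
tcp_pos: [632.9, -134.3, 31.1]
ee_rot: [0.0, 0.239, 0.971, 0.0]
ft_force: [0.6, -0.5, -1.9]
width: 0.677
gripper_force: 30.0
```

Emit:
send_rows(dp=[[0, 0, 0.08], [0, 0, 0]], twist=[0, 0], claw=[0.5, 0.5])

```text
time: 42.62
tcp_pos: [632.8, -134.3, 29.5]
ee_rot: [0.0, 0.239, 0.971, -0.0]
ft_force: [-0.2, -1.3, -2.8]
width: 0.677
gripper_force: 30.0
```

Emit:
send_rows(dp=[[0, 0, 0.06], [0, 0, 0.03], [0, 0, 0]], twist=[0, 0, 0], claw=[0.5, 0.5, 0.5])

```text
time: 43.0
tcp_pos: [632.9, -134.4, 28.2]
ee_rot: [0.0, 0.239, 0.971, -0.0]
ft_force: [-1.5, -0.1, 5.3]
width: 0.678
gripper_force: 30.0
```

Emit:
send_rows(dp=[[0, 0, 0], [0, 0, 0], [0, 0, 0], [0, 0, -0.5], [0, 0, -1], [0, 0, -1], [0, 0, -1], [0, 0, -1], [0, 0, -1], [0, 0, -1]], twist=[0, 0, 0, 0, 0, 0, 0, 0, 0, 0], claw=[0.8, 0.9, 1, 1, 1, 1, 1, 1, 1, 1])

```text
time: 44.25
tcp_pos: [632.7, -134.4, 158.9]
ee_rot: [0.0, 0.239, 0.971, 0.0]
ft_force: [0.0, -1.0, 1.1]
width: 0.999
gripper_force: 0.0
```

Emit:
send_rows(dp=[[0.9, 0.4, -1], [0.9, 0.4, -0.5], [0.9, 0.4, 0], [0.9, 0.4, 0], [0.9, 0.4, 0], [0.9, 0.4, 0], [0.9, 0.4, 0], [0.9, 0.4, 0], [0, 0, 0], [0, 0, 0]], twist=[0, 0, 0, 0, 0, 0, 0, 0, 0, 0], claw=[1, 1, 1, 1, 1, 1, 1, 1, 1, 1])

```text
time: 45.5
tcp_pos: [535.2, -11.4, 187.5]
ee_rot: [0.0, 0.239, 0.971, -0.0]
ft_force: [0.4, -0.3, -0.2]
width: 1.0
gripper_force: 0.0
```

```bash
python3 - <<'E'
from h import *
fs=[imaging.grab_frame("scene"),imaging.grab_frame("top")]
for n,p,z,y in (("motor",(449,216),3,.4),("bracket",(649,139),3,.32),("power_module",(463,-237),3,0),("heat_sink",(632,-134),5,-.48)):
    print(n,[fit([f],n,p,z,[y]) for f in fs])
cv2.imwrite("pics/a5.png",np.hstack([fs[1]["img"][150:350,220:540],fs[0]["img"][120:320,150:450]]))
E
```

```text
motor [(array([4.51658e+02, 2.17761e+02, 4.39000e-01]), np.float64(0.028), 1), (array([4.49805e+02, 2.15886e+02, 4.46000e-01]), np.float64(0.095), 1)]
bracket [(array([6.51424e+02, 1.40219e+02, 4.09000e-01]), np.float64(0.133), 1), (array([6.50514e+02, 1.38614e+02, 3.76000e-01]), np.float64(0.065), 1)]
power_module [(array([ 4.62486e+02, -2.35033e+02, -5.20000e-02]), np.float64(0.036), 1), (array([ 4.63805e+02, -2.37343e+02, -2.30000e-02]), np.float64(0.075), 1)]
heat_sink [(array([ 6.33810e+02, -1.32643e+02, -5.01000e-01]), np.float64(0.037), 1), None]
```

View pics/a5.png

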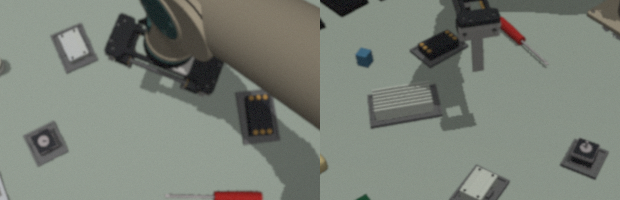

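All four parts are in their own trays, each within a few mm of centre, and the arm is clear.

```bash
python3 -c "
from rig import env
print(env.sign_off())"
```

```text
the job is handed in; nothing more can be done
None
```

The motor, bracket, power module and heat sink were each set upright and released in their own trays, each a few mm from its tray's centre in the final pictures. I handed the job in at about 46 s on the robot's clock; the hand-in returned no verdict.

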